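# Lock the lamp bracket onto its bench stud

## Task

Mount the lamp bracket that has the keyhole in its foot on the headed stud of the steel base plate: lower the keyhole's round hole over the stud's head until the foot lies flat on the base, slide the bracket so that the slot runs fully home under the head, lined up lengthwise with the base plate, and let go. Leave the other bracket, whose foot has only a round hole, where it is.

Things in the scene. Friction and masses are not known exactly. Their poses are not given: they have to be found in the camera images.
- keyhole_bracket: Bracket to mount: grey-painted metal, loose, 0.2-0.4 kg. Foot plate 6 mm thick, x -70 to 66, y -43 to 43 mm; keyhole through it (see the point). Upright socket block to grip across its 18 mm width (along y): x -59 to -25, centre x -42, y 0, top at z 60; small thumbscrew on its -x face. Origin on the underside, mid-width; x along the foot (starts within 20 degrees of away from the robot), z up.
- keyhole (a point): Centre of the keyhole's round hole, diameter 50 mm, at the foot's underside, 30 mm along the bracket's +x from its origin. A slot 22 mm wide runs from it towards the block and ends 43 mm from this point. The stud enters here; fully home, its axis is 38 mm from here towards the block: the bracket has moved 38 mm along its own +x. Axes as the bracket's.
- plain_bracket: The other bracket, loose, to be left alone: same grey foot, socket block, size, origin and axes as the keyhole bracket, but its foot has only a round hole of 50 mm, with no slot. The two may have swapped places.
- stud_base: Dark steel base plate fixed to the bench, 200 (x) x 110 (y) x 8 mm, with a steel headed stud upright at its centre: shank 10 mm across, z 8 to 22; round head 28 mm across, z 22 to 29 mm. Origin: centre of the underside, on the bench top, on the stud's axis; x along the plate, within 18 degrees of away from the robot. The bracket may go on either way round along x.
There are look-alikes about, which are no part of the job. What is shaped like the keyhole_bracket but red is not meant.

How it is judged:
By the outcome, as a careful person would: the job done as asked, in the order asked, and still so for the second after the job is handed in, with the robot touching nothing.
It also fails if it takes over 38 s, if anything falls off the work surface, if the arm or the gripper's body presses on something with over 40 N, if the wrist force passes 120 N, or if a joint passes its speed limit or range.

## Robot

A 6-joint arm with a two-finger parallel gripper is mounted at the origin on a cart in front of the work surface, level with it; the furniture and walls round the work are solid. World frame = base frame: x ahead of the robot, y to its left, z up, the work surface at z = 0. Lengths are in m, angles in rad, forces in N, time in s.
With the tool pointing down it reaches from about 0.4 to 0.825 m from the base axis. Payload 7 kg.
Tool frame: the origin (TCP) lies on the centre line of the jaws, within the pads' length; the fingertips stand 14 mm ahead of it and the grasp point (between the pads) lies 5 mm behind it (robot.nose_length is the distance from the TCP to the fingertips, in m); z points along the fingers, y is the line along which they close (so a half turn about z gives the same grasp; the last joint's range is limited). The gripper opens to 88 mm and grips with 3 to 60 N. Pads are 19 mm wide; open, the fingers measure 130 mm over their backs; the gripper's body (78 mm by 193 mm) begins 47 mm behind the grasp point.
Start: joints at [1.541, 0.359, 0.012, 0, -1.224, -0.288], TCP at [0.211, 0.641, 0.216] pointing down, gripper open.
Joint ranges: [-3.07, 3.07], [-1.43, 2.12], [-1.02, 1.25], [-3.03, 1.67], [-3.05, -0], [-3.03, 3.03]. Speed limits (rad/s): [2.39, 2.39, 3.01, 3.14, 3.14, 3.14].

## Interface

Orientations are given as a unit quaternion [x, y, z, w].
In Python, from bench import robot, imaging gives the robot as it stands.
- The arm moves only by the tool jog_arm, never from a script. Its argument "plan" is one flat list of numbers, 7 for each row, row after row: the shift along the tool's x, y, z in mm, then the turn, a rotation vector about the tool's x, y, z in degrees, then the closure, from -1 (fully open) to 1 (shut). In form: [dx, dy, dz, wx, wy, wz, claw, dx, dy, dz, wx, wy, wz, claw, ...]. A call has 1 to 10 rows; each row shifts and turns the commanded pose from where the row before left it, along the tool's axes as they then stand; what a row does not reach is not made up. A row lasts 1/8 s, in which the tool goes at most 62.5 mm and 10.7 degrees, less where a joint would pass 70% of its speed; a pose out of reach is approached as far as the arm can. A call with a gripper value outside its range is refused whole. The fingers move at their own pace and stop on an object; "squeeze" is the grip in N (left out, the last holds). Time passes only in rows, so rows that do not move let the fingers close. It gives the time, the measured TCP pose, the force, the opening and the grip force at its end, in the units of the state.
- robot.get_obs(): the state, without advancing time (a new reading comes with each control period).
- imaging.get_image(name): name is "scene" or "top"; returns (picture, depth): 400x640x3 uint8, red, green, blue; 400x640 float32, m along the optical axis (not along the pixel's ray), 0 where there is no reading.
- imaging.camera_model(name): a dict with "mtx" (3x3 intrinsics, pixels), "D" ([k1, k2, p1, p2, k3] as OpenCV has them; the pictures are not rectified), "view" (4x4, takes a point from world to camera coordinates). Camera axes: x right, y down, z forward; pixel columns grow to the right and rows downward; lengths in m; the calibration is good to about 2 mm. A picture is of the moment at which its call begins. camera_model takes no time and is no camera call.
- robot.hand_in(): hands the job in; it is judged then, once.
The state is a dict: "time_s": time; "joints": joint angles; "joint_velocities": joint speeds; "tau": joint torques, N m; "tool_pos": TCP position; "orientation": TCP orientation; "wrist_force": force on the tool from outside, world axes, zero at the start; "moment": the same for the moment, N m; "width": opening from 0.0 (shut) to 1.0 (fully open); "finger_force": force on a finger pad.
Only numpy, scipy, OpenCV 4.12 (cv2) and the standard library are available. Lean on these libraries where they do the work, as an engineer would, in place of code of your own. Each camera call takes 0.05 s, during which the arm holds its last target. There are 200 camera calls.

## Working session

There is one attempt and no reset: what is moved stays moved. The work goes in short steps, Python scripts to look and compute and a tool call to move; the robot and the scene stay as the last step left them, time stands still between calls to the robot, and variables do not carry over. Pictures are saved under pics/ and viewed, at most 10 in all, crops included, and the job is handed in when it is done.

Besides the shell and the picture viewer there is one more tool, called after "Request:" in YAML: its name, and indented under it one key for each argument. jog_arm: Moves the arm, as the interface text tells. Its arguments: {"type":"object","properties":{"plan":{"type":"array","items":{"type":"number"}},"squeeze":{"type":"number"}},"required":["plan"]}

```bash
ls; mkdir -p pics; cat > h.py <<'E'
import numpy as np, cv2
from bench import robot, imaging
def grab(n,f=None):
    p,d=imaging.get_image(n)
    np.savez('%s.npz'%n,p=p,d=d)
    if f: cv2.imwrite('pics/'+f,p[:,:,::-1])
    return p,d
def load(n):
    z=np.load('%s.npz'%n); return z['p'],z['d']
def ray(n,px,z):
    m=imaging.camera_model(n);K=np.array(m['mtx'],float);D=np.array(m['D'],float);V=np.array(m['view'],float)
    u=cv2.undistortPoints(np.array(px,float).reshape(-1,1,2),K,D).reshape(-1,2)
    R=V[:3,:3];c=-R.T@V[:3,3]
    r=np.c_[u,np.ones(len(u))]@R
    return c+r*((z-c[2])/r[:,2])[:,None]
def cloud(n,px,d):
    m=imaging.camera_model(n);K=np.array(m['mtx'],float);D=np.array(m['D'],float);V=np.array(m['view'],float)
    px=np.array(px); u=cv2.undistortPoints(px.astype(float).reshape(-1,1,2),K,D).reshape(-1,2)
    zz=d[px[:,1],px[:,0]]
    return (np.c_[u,np.ones(len(u))]*zz[:,None]-V[:3,3])@V[:3,:3]
E
python3 - <<'E'
from h import *
grab('top','top0.png');grab('scene','scene0.png')
o=robot.get_obs();print(o)
for n in('top','scene'):
    V=np.array(imaging.camera_model(n)['view']);print(n,-V[:3,:3].T@V[:3,3],V[:3,:3].round(2))
E
```

```text
pics
{'time_s': 0.1, 'joints': array([ 1.54109605e+00,  3.59278051e-01,  1.11514535e-02, -2.80863121e-04,
       -1.22412816e+00, -2.88082433e-01]), 'joint_velocities': array([ 0.00030334,  0.0005271 ,  0.00160153,  0.00266925,  0.00151479,
       -0.00100019]), 'tau': array([-1.42888988e-03, -5.84162307e+01,  2.93754190e+01,  7.01538742e+00,
        1.01566917e-02, -5.00689555e-05]), 'tool_pos': array([0.21081783, 0.64074842, 0.21484588]), 'orientation': array([ 9.87395467e-01, -1.58270786e-01, -3.69956592e-05,  7.40150706e-04]), 'wrist_force': array([ 0.70849886, -0.05552683, -0.12726375]), 'moment': array([-0.03794544, -0.03532114,  0.05415423]), 'finger_force': 0.0, 'width': 1.0022884905240688}
top [0.31325546 0.22210911 1.10777224] [[ 0.02 -1.    0.01]
 [-0.99 -0.02 -0.15]
 [ 0.15 -0.   -0.99]]
scene [ 0.04145794 -0.17865523  0.65234078] [[ 0.66 -0.75 -0.  ]
 [-0.55 -0.48 -0.69]
 [ 0.52  0.45 -0.73]]
```

View pics/top0.png

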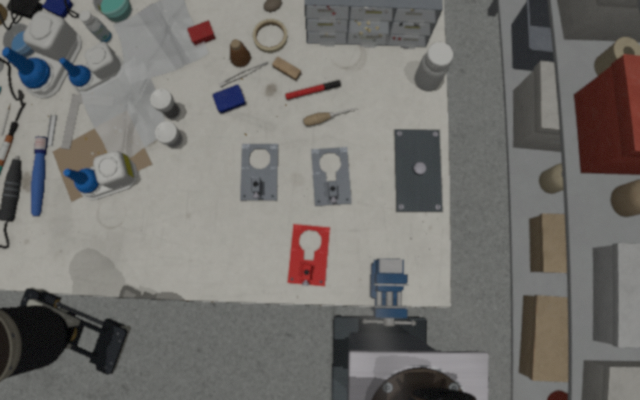

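View pics/scene0.png

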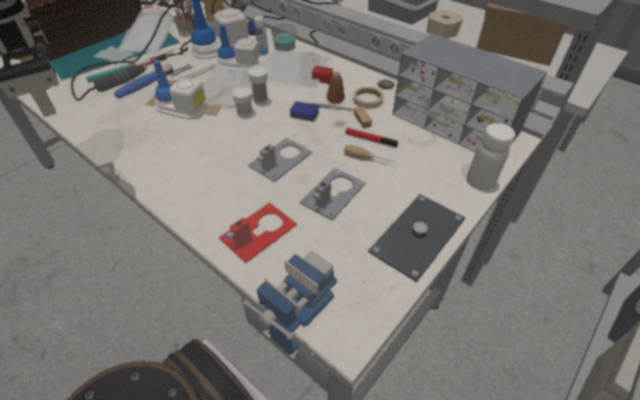

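Candidates in top view: grey at (259,172), grey at (332,177), and red at (309,254). The one at (332,177) appears to have a slot running from its round hole towards the block, while (259,172) looks plain and the red one is excluded. I'll confirm this in a crop and measure.

```bash
python3 - <<'E'
from h import *
p,d=load('top')
c=p[120:220,225:455]
cv2.imwrite('pics/crop.png',cv2.resize(c,None,fx=3.4,fy=3.4,interpolation=cv2.INTER_CUBIC)[:,:,::-1])
hsv=cv2.cvtColor(p,cv2.COLOR_RGB2HSV)
for nm,(x,y) in dict(foot=(332,200),foot2=(317,160),plain=(245,190),base=(410,200),table=(290,190),stud=(420,168),hole=(330,163)).items():print(nm,p[y,x],hsv[y,x],d[y,x])
def an(nm,roi,lo,hi,z):
    x0,y0,x1,y1=roi
    g=p[y0:y1,x0:x1].max(2); m=((g>=lo)&(g<=hi)).astype(np.uint8)
    cs,h=cv2.findContours(m,cv2.RETR_CCOMP,cv2.CHAIN_APPROX_NONE)
    i=max(range(len(cs)),key=lambda k:cv2.contourArea(cs[k]))
    w=ray('top',cs[i].reshape(-1,2)+[x0,y0],z)[:,:2]
    r=cv2.minAreaRect((w*1000).astype(np.float32));print(nm,r)
    print((cv2.boxPoints(r)).round(0).tolist())
    for k in range(len(cs)):
        if h[0][k][3]==i and cv2.contourArea(cs[k])>40:
            q=ray('top',cs[k].reshape(-1,2)+[x0,y0],z)[:,:2]*1000
            print(' hole',cv2.minAreaRect(q.astype(np.float32)),cv2.minEnclosingCircle(q.astype(np.float32)))
an('key',(300,135,365,215),0,165,.006)
an('plain',(228,135,290,210),0,165,.006)
an('base',(380,115,447,225),0,110,.008)
E
```

```text
foot [111 110 114] [128   9 114] 1.0654644
foot2 [100 104 107] [103  17 107] 1.1313665
plain [ 97 101 104] [103  17 104] 1.1213481
base [63 67 69] [100  22  69] 1.1163529
table [155 154 147] [ 26  13 155] 1.1215135
stud [132 129 134] [138  10 134] 1.105659
hole [158 156 149] [ 23  15 158] 1.1386119
key ((552.6340942382812, 205.8829803466797), (188.91091918945312, 151.77748107910156), 1.508486270904541)
[[456.0, 279.0], [460.0, 128.0], [649.0, 133.0], [645.0, 284.0]]
plain ((554.4601440429688, 379.7732238769531), (179.460693359375, 145.63160705566406), 2.0985934734344482)
[[462.0, 449.0], [467.0, 304.0], [647.0, 310.0], [641.0, 456.0]]
base ((568.540283203125, 5.214717864990234), (197.2833709716797, 109.88633728027344), 1.367241621017456)
[[469.0, 58.0], [471.0, -52.0], [668.0, -47.0], [666.0, 62.0]]
 hole ((572.6140747070312, 0.5084114074707031), (24.908145904541016, 27.68178939819336), 45.83545684814453) ((572.530517578125, 0.49223294854164124), 14.39352798461914)
```

View pics/crop.png

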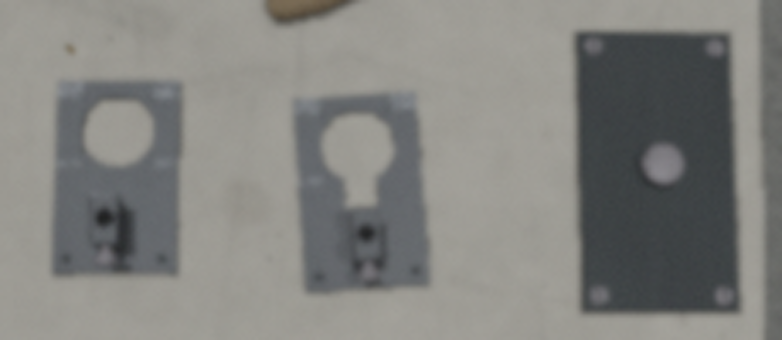

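The crop confirms it: the bracket at (332,177) has the slot from the round hole towards its block, so it's the one to mount. The left one (259,172) has only a round hole. Next I refine with a tighter threshold.

```bash
cat > m.py <<'E'
from h import *
def an(p,nm,roi,lo,hi,z,holes=1,cam='top',inv=0):
    x0,y0,x1,y1=roi
    g=p[y0:y1,x0:x1].max(2);g=cv2.resize(g,None,fx=4,fy=4,interpolation=cv2.INTER_CUBIC)
    f=lambda c:(c.reshape(-1,2)+.5)/4-.5+[x0,y0]
    m=((g>=lo)&(g<=hi)).astype(np.uint8)
    cs,h=cv2.findContours(m,cv2.RETR_CCOMP,cv2.CHAIN_APPROX_NONE)
    i=max(range(len(cs)),key=lambda k:cv2.contourArea(cs[k]))
    w=ray(cam,f(cs[i]),z)[:,:2]*1000
    r=cv2.minAreaRect(w.astype(np.float32));print(nm,np.round(r[0],1),np.round(r[1],1),round(r[2],2))
    for k in range(len(cs)):
        if h[0][k][3]==i and cv2.contourArea(cs[k])>300:
            q=ray(cam,f(cs[k]),z)[:,:2]*1000
            print(' hole',*[np.round(v,1) for v in cv2.minAreaRect(q.astype(np.float32))],cv2.minEnclosingCircle(q.astype(np.float32)))
E
python3 - <<'E'
from m import *
p,d=load('top')
for t in(125,132,138): an(p,'key',(300,135,365,215),0,t,.006)
an(p,'base',(380,115,447,225),0,100,.008)
an(p,'base',(380,115,447,225),0,115,.008)
for t in (95,105):an(p,'head',(408,157,432,181),t,255,.029)
an(p,'blk-dark',(322,180,345,200),0,60,.06)
vv,uu=np.mgrid[175:205,315:350];px=np.c_[uu.ravel(),vv.ravel()]
c=cloud('top',px,d);s=c[c[:,2]>.045];print(len(s),s.mean(0),np.ptp(s[:,:2],axis=0))
print((d[184:202,324:344]*1000).astype(int))
# scene block
E
```

```text
key [547.4 208.8] [137.1  86.9] 5.37
 hole [570.2 210. ] [67.8 50.5] 15.5 ((569.9881591796875, 211.0550079345703), 34.32771682739258)
key [547.5 208.9] [138.5  88.1] 5.17
 hole [569.8 212. ] [65.4 49.8] 1.5 ((569.96923828125, 211.03448486328125), 33.605472564697266)
key [547.7 209. ] [140.1  89.8] 5.36
 hole [570.2 210. ] [65.2 47.6] 14.8 ((570.009521484375, 211.3147735595703), 32.89512252807617)
base [567.8   5.5] [197.5 109. ] 1.31
 hole [5.726e+02 5.000e-01] [27.4 27.6] 45.2 ((572.888916015625, 0.536379873752594), 14.188323020935059)
base [568.    5.3] [199.1 111. ] 1.37
 hole [5.723e+02 5.000e-01] [23.7 24.6] 45.8 ((572.4450073242188, 0.346534788608551), 12.616219520568848)
head [567.8   4.4] [27.  27.6] 63.76
head [567.7   4.7] [25.1 25.5] 89.55
blk-dark [508.7 205.7] [7.9 8.3] 46.85
159 [0.49757045 0.20501041 0.08466847] [0.21164466 0.02733409]
[[1122 1121 1121 1118 1122 1067 1065 1068 1067 1066 1064 1066 1067 1124
  1123 1124 1123 1120 1122 1121]
 [1126 1121 1120 1117 1095 1068 1063 1065 1065 1062 1068 1065 1065 1123
  1120 1119 1125 1124 1124 1117]
 [1120 1118 1123 1118 1106 
[... 953 characters left out ...]
9 1061 1063 1063 1062 1063 1063 1063
  1116 1117 1111 1123 1118 1117]
 [1118 1118 1115 1115 1120 1071 1064 1065 1062 1061 1064 1062 1061 1073
  1112 1118 1121 1116 1116 1122]
 [1112 1115 1114 1117 1116 1083 1070 1074 1072 1075 1077 1080 1077 1116
  1116 1115 1113 1117 1115 1117]
 [1119 1117 1113 1119 1117 1092 1084 1088 1075 1073 1072 1090 1088 1117
  1119 1117 1122 1117 1114 1117]
 [1115 1114 1120 1117 1117 1105 1100 1099 1072 1073 1069 1071 1107 1114
  1119 1114 1116 1116 1117 1113]
 [1116 1115 1118 1115 1115 1117 1110 1069 1065 1066 1068 1068 1071 1113
  1119 1116 1112 1115 1110 1115]
 [1117 1114 1118 1118 1114 1115 1116 1069 1069 1074 1070 1071 1072 1113
  1115 1116 1116 1114 1113 1112]]
```

Request:
jog_arm:
  plan: [0, 0, 0, 0, 0, -8, -1, 0, 0, 0, 0, 0, -8, -1, 0, 0, 0, 0, 0, -7.5, -1, 28, 51, 0, 0, 0, 0, -1, 28, 51, 0, 0, 0, 0, -1, 28, 51, 0, 0, 0, 0, -1, 28, 51, 0, 0, 0, 0, -1, 28, 51, 0, 0, 0, 0, -1, 28, 51, 0, 0, 0, 0, -1, 28, 51, 0, 0, 0, 0, -1]

```text
time_s: 1.35
tool_pos: [0.4396, 0.302, 0.2156]
orientation: [0.999, 0.046, -0.0, 0.0]
wrist_force: [-0.6, -0.5, -0.1]
width: 0.999
finger_force: 0.0
```

```bash
cat > s.py <<'E'
import sys
from h import *
from scipy.spatial.transform import Rotation as R
def go(x,y,z,yaw):
    o=robot.get_obs();M=R.from_quat(o['orientation']);A=M.as_matrix()
    print('t',o['time_s'],'pos',(o['tool_pos']*1000).round(1),'yaw',np.degrees(np.arctan2(A[1,0],A[0,0])).round(2),'tilt',A[:,2].round(4),'F',o['wrist_force'].round(1),'w',round(o['width']*88,1),o['finger_force'],'j6',o['joints'][5].round(2))
    T=R.from_euler('z',yaw,degrees=True)*R.from_euler('x',180,degrees=True)
    print('tool shift',(A.T@(np.array([x,y,z])-o['tool_pos']*1000)).round(1),'in target axes',(T.as_matrix().T@(np.array([x,y,z])-o['tool_pos']*1000)).round(1),'rot',np.degrees((M.inv()*T).as_rotvec()).round(2))
if len(sys.argv)>4: go(*map(float,sys.argv[1:5]))
E
python3 s.py 507.7 205.2 34 5.3
```

```text
t 1.35 pos [439.6 302.  215.6] yaw 5.31 tilt [-1.e-04 -0.e+00 -1.e+00] F [-0.6 -0.5 -0.1] w 88.0 0.0 j6 0.69
tool shift [ 58.9 102.7 181.6] in target axes [ 58.9 102.7 181.6] rot [0.   0.01 0.01]
```

Request:
jog_arm:
  plan: [29.5, 52, 0, 0, 0, 0, -1, 29.5, 51.5, 0, 0, 0, 0, -1, 0, 0, 40, 0, 0, 0, -1, 0, 0, 40, 0, 0, 0, -1, 0, 0, 20, 0, 0, 0, -1, 0, 0, 0, 0, 0, 0, -1]

```text
time_s: 2.1
tool_pos: [0.5062, 0.2052, 0.1139]
orientation: [0.999, 0.046, -0.002, 0.001]
wrist_force: [0.6, -0.6, 1.0]
width: 1.0
finger_force: 0.0
```

```bash
python3 s.py 507.7 205.2 34 5.3; python3 - <<'E'
from h import *
p,d=grab('scene')
c=p[130:290,250:450]
cv2.imwrite('pics/pre.png',cv2.resize(c,None,fx=3,fy=3,interpolation=cv2.INTER_CUBIC)[:,:,::-1])
E
```

```text
t 2.1 pos [506.2 205.2 113.9] yaw 5.27 tilt [-0.0031 -0.0025 -1.    ] F [ 0.6 -0.6  1. ] w 88.0 0.0 j6 0.92
tool shift [ 1.7 -0.1 79.9] in target axes [ 1.4  0.1 79.9] rot [ 0.13  0.19 -0.03]
```

View pics/pre.png

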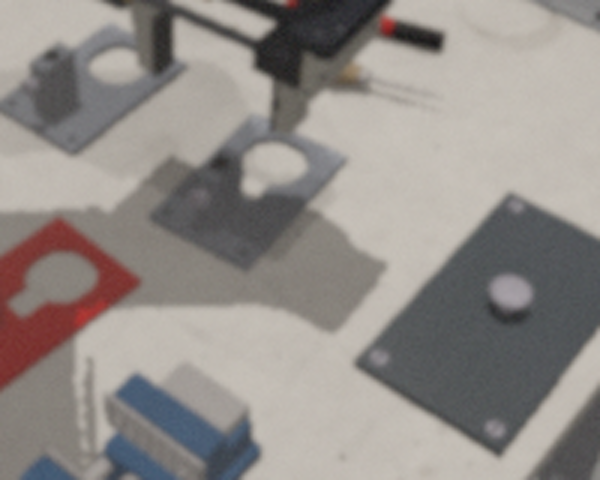

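The crop shows the gripper above and astride the keyhole bracket's block, which is in shadow at about (215,190). The base is clear on the right. Now I descend.

Request:
jog_arm:
  plan: [1.4, 0, 35, 0, 0, 0, -1, 0, 0, 30, 0, 0, 0, -1, 0, 0, 15, 0, 0, 0, -1, 0, 0, 0, 0, 0, 0, -1, 0, 0, 0, 0, 0, 0, 1, 0, 0, 0, 0, 0, 0, 1, 0, 0, 0, 0, 0, 0, 1, 0, 0, 0, 0, 0, 0, 1, 0, 0, 0, 0, 0, 0, 1, 0, 0, 0, 0, 0, 0, 1]
  squeeze: 40

```text
time_s: 3.4
tool_pos: [0.5087, 0.2063, 0.0357]
orientation: [0.999, 0.046, -0.0, 0.0]
wrist_force: [0.6, -0.7, 0.2]
width: 0.38
finger_force: 0.0
```

```bash
python3 s.py 507.7 205.2 34 5.3
```

```text
t 3.4 pos [508.7 206.3  35.7] yaw 5.29 tilt [-0.e+00 -1.e-04 -1.e+00] F [ 0.6 -0.7  0.2] w 33.4 0.0 j6 0.92
tool shift [-1.1  1.   1.7] in target axes [-1.1  1.   1.7] rot [ 0.    0.   -0.01]
```

Fingers still closing.

Request:
jog_arm:
  plan: [0, 0, 0, 0, 0, 0, 1, 0, 0, 0, 0, 0, 0, 1, 0, 0, 0, 0, 0, 0, 1, 0, 0, 0, 0, 0, 0, 1, 0, 0, 0, 0, 0, 0, 1]

```text
time_s: 4.03
tool_pos: [0.5087, 0.2063, 0.0356]
orientation: [0.999, 0.046, 0.0, -0.0]
wrist_force: [1.1, 0.8, -0.3]
width: 0.199
finger_force: 40.0
```

```bash
python3 s.py 508.7 206.3 115 1.35
```

```text
t 4.025 pos [508.7 206.3  35.6] yaw 5.29 tilt [ 0.  0. -1.] F [ 1.1  0.8 -0.3] w 17.5 39.99371945858002 j6 0.92
tool shift [ -0.    0.  -79.4] in target axes [ -0.    0.  -79.4] rot [-0.   -0.    3.94]
```

Request:
jog_arm:
  plan: [0, 0, -20, 0, 0, 0, 1, 0, 0, -30, 0, 0, 0, 1, 0, 0, -30, 0, 0, 3.9, 1, -3, 30, 0, 0, 0, 0, 1, -3, 45, 0, 0, 0, 0, 1, -4, 50, 0, 0, 0, 0, 1, -4, 48, 0, 0, 0, 0, 1, -3, 30, 0, 0, 0, 0, 1, 0, 0, 0, 0, 0, 0, 1, 0, 0, 0, 0, 0, 0, 1]

```text
time_s: 5.28
tool_pos: [0.4965, 0.0029, 0.1155]
orientation: [1.0, 0.012, -0.0, 0.0]
wrist_force: [0.4, -0.4, -2.6]
width: 0.203
finger_force: 40.0
```

```bash
python3 s.py 496.7 2.9 75 1.35; python3 - <<'E'
from m import *
p,d=grab('top');q,_=grab('scene')
a=cv2.resize(p[100:240,350:470],None,fx=3,fy=3,interpolation=cv2.INTER_CUBIC);b=cv2.resize(q[120:260,340:480],None,fx=3,fy=3,interpolation=cv2.INTER_CUBIC)
cv2.imwrite('pics/air.png',np.hstack([a,b])[:,:,::-1])
E
```

```text
t 5.275 pos [496.5   2.9 115.5] yaw 1.35 tilt [-4.e-04 -0.e+00 -1.e+00] F [ 0.4 -0.4 -2.6] w 17.9 39.99337077140808 j6 1.19
tool shift [ 0.2 -0.  40.5] in target axes [ 0.2 -0.  40.5] rot [0.   0.02 0.  ]
```

View pics/air.png

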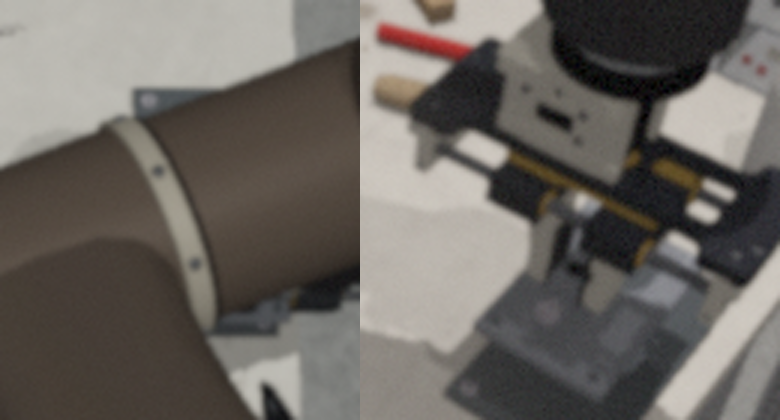

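The left panel (top view) is blocked by the arm. The right panel (scene) shows the bracket held level over the base, with its near edge at about (560,365) in the picture. The hole leaves 11 mm of slack, so I lower in stages and watch the force.

Request:
jog_arm:
  plan: [0, 0, 25, 0, 0, 0, 1, 0, 0, 15, 0, 0, 0, 1, 0, 0, 6, 0, 0, 0, 1, 0, 0, 6, 0, 0, 0, 1, 0, 0, 6, 0, 0, 0, 1, 0, 0, 0, 0, 0, 0, 1]

```text
time_s: 6.12
tool_pos: [0.4965, 0.0029, 0.0574]
orientation: [1.0, 0.012, -0.0, 0.0]
wrist_force: [-0.3, 0.5, -2.1]
width: 0.199
finger_force: 40.0
```

Request:
jog_arm:
  plan: [0, 0, 6, 0, 0, 0, 1, 0, 0, 4, 0, 0, 0, 1, 0, 0, 1.5, 0, 0, 0, 1, 0, 0, 1, 0, 0, 0, 1, 0, 0, 0, 0, 0, 0, 1]

```text
time_s: 6.75
tool_pos: [0.4967, 0.0029, 0.0452]
orientation: [1.0, 0.012, 0.0, 0.0]
wrist_force: [0.1, 0.4, -3.4]
width: 0.2
finger_force: 40.0
```

Request:
jog_arm:
  plan: [0, 0, 0.7, 0, 0, 0, 1, 0, 0, 0.5, 0, 0, 0, 1, 0, 0, 0, 0, 0, 0, 1]

```text
time_s: 7.12
tool_pos: [0.4967, 0.0029, 0.044]
orientation: [1.0, 0.012, 0.0, 0.0]
wrist_force: [-0.0, 0.4, -3.6]
width: 0.201
finger_force: 40.0
```

Request:
jog_arm:
  plan: [0, 0, 0.5, 0, 0, 0, 1, 0, 0, 0.4, 0, 0, 0, 1, 0, 0, 0, 0, 0, 0, 1]

```text
time_s: 7.5
tool_pos: [0.4967, 0.003, 0.0436]
orientation: [1.0, 0.012, 0.0, 0.0]
wrist_force: [-3.3, 0.7, 4.7]
width: 0.2
finger_force: 40.0
```

Contact at exactly the expected height (35.6+8). Now I slide.

Request:
jog_arm:
  plan: [6, 0, 0, 0, 0, 0, 1, 8, 0, 0, 0, 0, 0, 1, 8, 0, 0, 0, 0, 0, 1, 7, 0, 0, 0, 0, 0, 1, 4, 0, 0, 0, 0, 0, 1, 0, 0, 0, 0, 0, 0, 1]

```text
time_s: 8.25
tool_pos: [0.5294, 0.0034, 0.0436]
orientation: [1.0, 0.012, -0.0, 0.0]
wrist_force: [-4.1, -1.1, 6.8]
width: 0.196
finger_force: 40.0
```

Request:
jog_arm:
  plan: [2, 0, 0, 0, 0, 0, 1, 1.5, 0, 0, 0, 0, 0, 1, 0, 0, 0, 0, 0, 0, 1]

```text
time_s: 8.62
tool_pos: [0.5324, 0.0034, 0.0436]
orientation: [1.0, 0.012, -0.001, 0.0]
wrist_force: [-4.6, 0.5, 7.4]
width: 0.201
finger_force: 40.0
```

Request:
jog_arm:
  plan: [1, 0, 0, 0, 0, 0, 1, 1, 0, 0, 0, 0, 0, 1, 0, 0, 0, 0, 0, 0, 1]

```text
time_s: 9.0
tool_pos: [0.5343, 0.0034, 0.0436]
orientation: [1.0, 0.012, -0.001, 0.0]
wrist_force: [-5.1, -0.5, 8.7]
width: 0.201
finger_force: 40.0
```

Request:
jog_arm:
  plan: [1, 0, 0, 0, 0, 0, 1, 0, 0, 0, 0, 0, 0, 1]

```text
time_s: 9.25
tool_pos: [0.5346, 0.0034, 0.0436]
orientation: [1.0, 0.012, -0.001, 0.0]
wrist_force: [-8.3, 0.9, 10.4]
width: 0.205
finger_force: 40.0
```

Request:
jog_arm:
  plan: [1, 0, 0, 0, 0, 0, 1, 0, 0, 0, 0, 0, 0, 1]

```text
time_s: 9.5
tool_pos: [0.5347, 0.0034, 0.0436]
orientation: [1.0, 0.012, -0.002, 0.0]
wrist_force: [-11.8, 2.9, 14.5]
width: 0.202
finger_force: 40.0
```

Home: motion stops at the predicted place (0.5347) with rising force. I release and retreat.

Request:
jog_arm:
  plan: [-1, 0, -0.4, 0, 0, 0, 1, 0, 0, 0, 0, 0, 0, -1, 0, 0, 0, 0, 0, 0, -1, 0, 0, 0, 0, 0, 0, -1, 0, 0, 0, 0, 0, 0, -1, 0, 0, 0, 0, 0, 0, -1, 0, 0, 0, 0, 0, 0, -1, 0, 0, 0, 0, 0, 0, -1]

```text
time_s: 10.5
tool_pos: [0.5361, 0.0039, 0.0435]
orientation: [1.0, 0.012, -0.0, 0.0]
wrist_force: [0.7, -0.7, 0.5]
width: 0.935
finger_force: 0.0
```

Request:
jog_arm:
  plan: [0, 0, -15, 0, 0, 0, -1, 0, 0, -30, 0, 0, 0, -1, 0, 0, -50, 0, 0, 0, -1, 0, 0, -50, 0, 0, 0, -1, 0, -60, 0, 0, 0, 0, -1, 0, -60, 0, 0, 0, 0, -1, 0, -60, 0, 0, 0, 0, -1, 0, -60, 0, 0, 0, 0, -1, 0, -60, 0, 0, 0, 0, -1, 0, 0, 0, 0, 0, 0, -1]

```text
time_s: 11.75
tool_pos: [0.5285, 0.3076, 0.189]
orientation: [1.0, 0.014, 0.0, -0.0]
wrist_force: [-0.2, -0.8, -0.3]
width: 1.0
finger_force: 0.0
```

```bash
python3 s.py 534 3 100 1.35; python3 - <<'E'
from m import *
p,d=grab('top');q,_=grab('scene')
a=cv2.resize(p[100:240,350:470],None,fx=3,fy=3,interpolation=cv2.INTER_CUBIC);b=cv2.resize(q[170:310,350:490],None,fx=3,fy=3,interpolation=cv2.INTER_CUBIC)
cv2.imwrite('pics/end.png',np.hstack([a,b])[:,:,::-1])
E
```

```text
t 11.75 pos [528.5 307.6 189. ] yaw 1.62 tilt [ 7.e-04  5.e-04 -1.e+00] F [-0.2 -0.8 -0.3] w 88.0 0.0 j6 0.75
tool shift [ -3.2 304.6  88.9] in target axes [ -1.7 304.6  89. ] rot [-0.03 -0.04  0.27]
```

View pics/end.png

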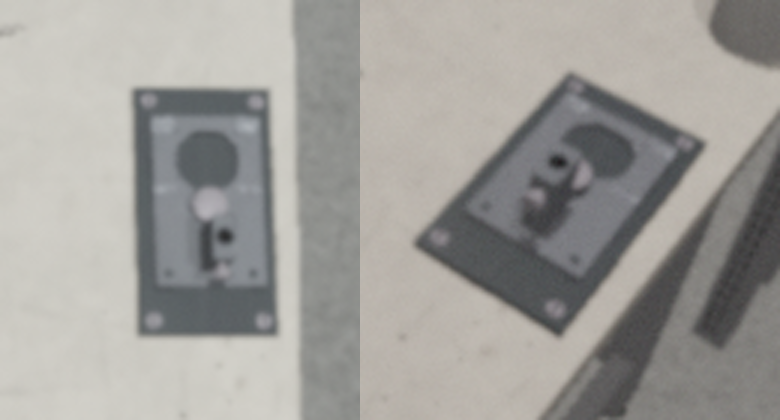

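The picture shows the bracket flat on the base, with the stud head over the slot end at (210,203) and the foot parallel to the base. One numeric check follows.

```bash
python3 - <<'E'
from m import *
p,d=load('top')
print(p[178,385],p[178,403],p[152,417])
for t in(76,82,88): an(p,'key',(397,132,440,204),t,255,.014)
an(p,'base',(380,115,447,225),0,120,.008,)
E
```

```text
[207 205 198] [132 136 141] [91 98 99]
key [573.1   4.9] [102.5 175.4] 89.86
 hole [537.4   4.8] [32.9  7.4] 7.1 ((537.4558715820312, 4.957241058349609), 16.610719680786133)
key [573.1   4.9] [102.5 175.4] 89.86
 hole [537.7   4.4] [35.   9.5] 3.7 ((537.7083740234375, 4.971047878265381), 17.550586700439453)
key [573.1   4.9] [102.5 175.4] 89.86
 hole [537.8   4.3] [36.2 10.7] 3.2 ((537.7613525390625, 4.950292587280273), 18.192808151245117)
base [567.6   5.5] [195.3 106.8] 1.1
 hole [479.4  45.3] [14.6 15.2] 1.4 ((479.7157287597656, 45.24893569946289), 7.9687910079956055)
 hole [576.8   1.8] [139.4  89.9] 1.8 ((576.7832641601562, 1.8781185150146484), 80.12250518798828)
 hole [656.1  49.2] [13.6 13.6] 44.8 ((656.3328857421875, 48.960060119628906), 7.406786918640137)
```

```bash
python3 -c "
from h import *
print(robot.hand_in())"
```

```text
the job is handed in; nothing more can be done
None
```

I mounted the keyhole bracket on the stud, with the foot flat on the base and the slot fully home under the head. It lines up with the base plate to within about 1°. I let go, left the plain bracket where it was, and handed the job in at about 12 s.

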